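# Fit the spacer collar and cork wheel to the keyed spindle of a glass polisher

### The arm

A 6-joint arm with a two-finger parallel gripper is mounted at the origin on the work surface. World frame = base frame: x ahead of the robot, y to its left, z up, the work surface at z = 0. Lengths are in mm, angles in degrees, forces in N, time in s.
With the tool pointing down it reaches from about 300 to 850 mm from the base axis. Payload 4.2 kg.
Tool frame: the origin (TCP) lies at the very end of the fingers, on their centre line; the grasp point (between the pads) lies 19 mm behind it; x points along the fingers, z is the direction in which the jaws open and shut, and the axes are right-handed (so a half turn about x gives the same grasp; the last joint's range is limited). The gripper opens to 91 mm and grips with 3 to 60 N. Pads are 32 mm wide; open, the fingers measure 118 mm over their backs; the gripper's body (76 mm by 178 mm) begins 60 mm behind the grasp point.
Start: joints at [-67.724, 18.312, 89.639, -0, 72.044, -1.146], TCP at [228.572, -527.634, 213.976] pointing down, gripper open.
Joint ranges: [-177.97, 177.97], [-48.28, 115.42], [12.27, 149.76], [-77.06, 257.06], [2.81, 150.46], [-146.56, 146.56]. Speed limits (degrees/s): [147.25, 147.25, 180, 180, 180, 180].

### API

Orientations are given as [roll, pitch, yaw] about the fixed x, y, z axes, in that order (R = Rz(yaw) Ry(pitch) Rx(roll)).
In Python, from workcell import state, grab_frame, camera_info, env, search_frame, place_of gives the robot as it stands.
- The arm moves only by the tool drive_tool, never from a script. Its argument "plan" is a list of rows, each a list of 7 numbers: the turn, a rotation vector about the world's x, y, z in degrees, then the shift along the world's x, y, z in mm, then the finger opening in mm, from 0 to 91.2. In form: [[wx, wy, wz, dx, dy, dz, jaw], ...]. A call has 1 to 10 rows; each row is the pose to reach, as a shift and turn from the pose measured when the call began; what a row does not reach only later rows make up. A row lasts 1/8 s, in which the tool goes at most 62.5 mm and 10.7 degrees, less where a joint would pass 70% of its speed; a pose out of reach is approached as far as the arm can. A call with a gripper value outside its range is refused whole. The fingers move at their own pace and stop on an object; "grip_force" is the grip in N (left out, the last holds). Time passes only in rows, so rows that repeat a pose let the fingers close. It gives the time, the measured TCP pose, the force and the opening at its end, in the units of the state.
- state(): the state, without advancing time (a new reading comes with each control period).
- grab_frame(name): name is "scene" or "top"; returns the picture (480x640x3 uint8, red, green, blue); there is no depth.
- camera_info(name): a dict with "intrinsics" (3x3 intrinsics, pixels), "origin" and "orientation" of the camera in the world. Camera axes: x right, y down, z forward; pixel columns grow to the right and rows downward; lengths in mm; the calibration is good to about 2 mm. A picture is of the moment at which its call begins. camera_info takes no time and is no camera call.
- env.job_done(): hands the job in, once; it reports no verdict.
Trained networks look in the newest picture that a camera, given by its name, has taken for a name from the list of things; names that differ only in an ending like _2 or _b are one class to them, and where a whole thing is asked for, a point or a joint stands for the part that bears it (a point fixed in the world has none). Each returns a list of dicts, best first, with "p" (0 to 1); they miss things now and then, are a little off and sometimes report something else, mostly with a low value. They report only what shows in the picture. A call takes as long as a camera call. They do not tell look-alikes from the thing itself.
- search_frame(camera, label): "rect" ([left, top, right, bottom] as shares, 0 to 1, of the picture: columns of its width, rows of its height, round what is visible of it).
- place_of(camera, label): "location" ([column, row] as shares, 0 to 1, of the picture: columns of its width, rows of its height: a listed point, or the origin of a listed thing).
The state is a dict: "time_s": time; "qpos": joint angles; "qvel": joint speeds; "effort": joint torques, N m; "ee_pos": TCP position; "ee_rot": TCP orientation; "force": force on the tool from outside, world axes, zero at the start; "torque": the same for the moment, N m; "gripper_width": finger opening in mm.
Only numpy, scipy, OpenCV 4.12 (cv2) and the standard library are available. Lean on these libraries where they do the work, as an engineer would, in place of code of your own. Each camera call takes 0.05 s, during which the arm holds its last target. There are 200 camera calls.

### The job

Set up the bench glass polisher: fit the brass spacer collar on its upright D-shaped spindle first, then the cork polishing wheel, hub upwards, on top of it. Turn each part so that the flat in its bore meets the flat of the spindle, lower it without dropping it until it is fully home (collar on the shoulder, wheel flat on the collar), and let go. Leave the pigment jar, the brush and the green glass pane where they are.

Things in the scene. Friction and masses are not known exactly. Their poses are not given: they have to be found in the camera images.
- polisher: Bench glass polisher, fixed: round blue pan 200 mm across, rim 55 mm and inner floor 40 mm above the table. Origin: centre of its underside; z up; x points as the spindle's flat does. A red stripe on the pan's floor runs from the spindle along +x; a black switch box stands out 25 mm from the pan at -x.
- shoulder (a point): Top of the dark round shoulder (48 mm across, 70 mm above the table) in the pan, on the spindle axis: the collar's seat. From it the steel spindle stands 58 mm up: D-shaped, radius 14 mm, one flat 8 mm from the axis; its last 6 mm taper to 78 percent. z up; x points from the axis square through the flat.
- collar_mid (a point): Centre of the loose brass spacer collar, 13 mm above its underside: 26 mm tall, 64 mm round, two upright wrench flats 50 mm apart at -y and +y (grasp here), about 0.3 kg. Through D bore: radius 15.5 mm, flat 9.5 mm from the axis. z up; x points from the axis square through the bore's flat, as does the red stripe on top. It fits with its x along the shoulder's x, within 7 degrees.
- wheel_mid (a point): Centre of the loose cork wheel, 21 mm above its underside: cork disc 120 x 16 mm, on it an aluminium hub 62 mm round (42 mm tall in all), with upright wrench flats 50 mm apart at -y and +y (grasp here), about 0.35 kg. D bore and fit as the collar's; z up, x through the bore's flat, as the red stripes on top. Home on the collar, its hub's top is 10 mm above the spindle's tip.
- jar_mid (a point): Bystander: amber pigment jar with black cap, 60 mm across, 80 mm tall, standing; centre, 40 mm above its underside.
- brush_grip (a point): Bystander: brush 190 mm long, lying on the table; a point on its handle.
- pane: Bystander: green glass pane 120 x 90 x 6 mm lying on the table; centre of its underside.
Things that resemble listed ones, but are neither listed nor needed, are in the scene too. Of the things like the part that bears wheel_mid, leave any that is turquoise; of the rest the smaller one is meant.

How it is judged (in metres and radians):
On the way, in this order (a step that is already met when the one before it is completed fails the run):
1. the collar is keyed on the spindle, down on the shoulder, and let go (horizontal distance between collar_mid and shoulder below 0.004 m and z of collar_mid in the frame of shoulder between 0.01 and 0.016 m and angle between the x axis of collar_mid and the x axis of shoulder, either way round below 0.2 rad and angle between collar_mid's own z axis and vertical below 0.05 rad and contact force between the fingers and collar below 0.1 N), for 0.2 s.
2. the wheel is keyed on the spindle, down on the collar, and let go (horizontal distance between each of collar_mid, wheel_mid and shoulder below 0.004 m and z of collar_mid in the frame of shoulder between 0.01 and 0.016 m and angle between the x axis of each of collar_mid, wheel_mid and the x axis of shoulder, either way round below 0.2 rad and angle between each of collar_mid, wheel_mid's own z axis and vertical below 0.05 rad and z of wheel_mid in the frame of shoulder between 0.043 and 0.051 m and contact force between the fingers and wheel below 0.1 N), for 0.2 s.
At the end, for the whole second after the job is handed in: Collar (centre 10 to 16 mm above the shoulder) and wheel (centre 43 to 51 mm above it) are on the spindle, each within 4 mm of its axis and 0.2 rad of its flat, tilted under 0.05 rad, released and at rest; jar, brush and pane within 30 mm of their starts (all of step 2 and contact force between the fingers and collar below 0.1 N and linear speed of each of collar, wheel below 0.02 m/s); the robot touches nothing.
It fails at once if the jar is moved more than 30 mm (distance of jar_mid from where it was at the start of the episode above 0.03 m).
It fails at once if the brush is moved more than 30 mm (distance of brush_grip from where it was at the start of the episode above 0.03 m).
It fails at once if the pane is moved more than 30 mm (distance of pane from where it was at the start of the episode above 0.03 m).
It fails at once if the collar is dropped (falls free of the fingers faster than 0.7 m/s, about 25 mm of fall) (contact force between the fingers and collar below 0.05 N and linear speed of collar above 0.7 m/s).
It fails at once if the wheel is dropped (falls free of the fingers faster than 0.7 m/s, about 25 mm of fall) (contact force between the fingers and wheel below 0.05 N and linear speed of wheel above 0.7 m/s).
It also fails if it takes over 67 s, if anything falls off the work surface, if the arm or the gripper's body presses on something with over 40 N, if the wrist force passes 120 N, or if a joint passes its speed limit or range.

## Working session

There is one attempt and no reset: what is moved stays moved. The work goes in short steps, Python scripts to look and compute and a tool call to move; the robot and the scene stay as the last step left them, time stands still between calls to the robot, and variables do not carry over. Pictures are saved under pics/ and viewed, about 8 in all and at most 12, crops included, and the job is handed in when it is done.

Besides the shell and the picture viewer there is one more tool, called after "Emit:" in YAML: its name, and indented under it one key for each argument. drive_tool: Moves the arm, as the interface text tells. Its arguments: {"type":"object","properties":{"plan":{"type":"array"},"grip_force":{"type":"number"}},"required":["plan"]}

```bash
mkdir -p pics
cat > h.py <<'E'
import numpy as np, cv2
from workcell import state, grab_frame, camera_info, env, search_frame, place_of
from scipy.spatial.transform import Rotation as R
def cam(n):
    c=camera_info(n);K=np.array(c["intrinsics"]);o=np.array(c["origin"],float);q=np.array(c["orientation"],float)
    M=q if q.shape==(3,3) else R.from_euler('xyz',q,degrees=True).as_matrix()
    return K,o,M
def p2w(n,u,v,z):
    K,o,M=cam(n);d=M@np.linalg.inv(K)@np.array([u,v,1.]);return o+d*(z-o[2])/d[2]
def w2p(n,p):
    K,o,M=cam(n);q=K@(M.T@(np.array(p,float)-o));return q[:2]/q[2]
def save(im,f): cv2.imwrite('pics/'+f,im[:,:,::-1])
E
python3 - <<'E'
from h import *
print(state())
for n in("top","scene"):
    print(n,camera_info(n)); im=grab_frame(n); save(im,n+'0.png')
    for l,z in(("polisher",40),("shoulder",70),("collar_mid",13),("wheel_mid",21),("jar_mid",40),("brush_grip",5),("pane",0)):
        for r in place_of(n,l):
            u,v=r["location"][0]*640,r["location"][1]*480
            print(l,round(r["p"],2),round(u),round(v),p2w(n,u,v,z).round())
E
```

```text
{'time_s': 0.0, 'qpos': array([-6.77239610e+01,  1.83516023e+01,  8.97071003e+01, -1.81011333e-04,
        7.20431110e+01, -1.14684681e+00]), 'qvel': array([ 0.02845707,  0.06844164, -0.03192187, -0.02043716, -0.07621022,
        0.09893277]), 'effort': array([-1.62770622e-03, -4.12451220e+01, -2.31972992e+01,  7.24342908e-02,
        4.57026763e-02, -1.48887389e-04]), 'ee_pos': array([ 228.36935451, -527.15117306,  213.11596394]), 'ee_rot': array([178.94999976,  89.89818633, 112.3729415 ]), 'force': array([-0.00602295,  0.60651879, -0.64032731]), 'torque': array([ 0.03474333,  0.04489749, -0.00929128]), 'gripper_width': 91.41442158443722}
top {'intrinsics': array([[528.48646907,   0.        , 321.62991076],
       [  0.        , 528.48646907, 236.12332019],
       [  0.        ,   0.        ,   1.        ]]), 'origin': array([ 415.05242985,   35.81863369, 1398.91781175]), 'orientation': array([-172.40893909,    0.69097978,  -91.11880014])}
polisher 0.89 350 239 [588. -24.  40.]
shoulder 0.74 355 239 [585. -35.  70.]
shoulder 0.3 450 310 [ 400. -267.   70.]
wheel_mid 0.79 170 312 [41
[... 460 characters left out ...]
   , 503.99479088, 244.76643516],
       [  0.        ,   0.        ,   1.        ]]), 'origin': array([1094.04206389,    3.24615944,  925.25221613]), 'orientation': array([-149.79737955,   -0.55809555,   85.6156159 ])}
polisher 0.65 275 259 [608. -35.  40.]
shoulder 0.67 273 244 [591. -36.  70.]
shoulder 0.33 425 227 [572. 270.  70.]
collar_mid 0.62 159 188 [ 395. -287.   13.]
wheel_mid 0.83 478 173 [408. 432.  21.]
wheel_mid 0.76 376 168 [378. 202.  21.]
wheel_mid 0.59 276 260 [600. -33.  21.]
wheel_mid 0.56 423 229 [549. 280.  21.]
wheel_mid 0.19 168 329 [ 733. -241.   21.]
jar_mid 0.71 423 296 [709. 246.  40.]
brush_grip 0.66 169 330 [ 730. -245.    5.]
pane 0.94 309 355 [797.  20.   0.]
```

View pics/top0.png

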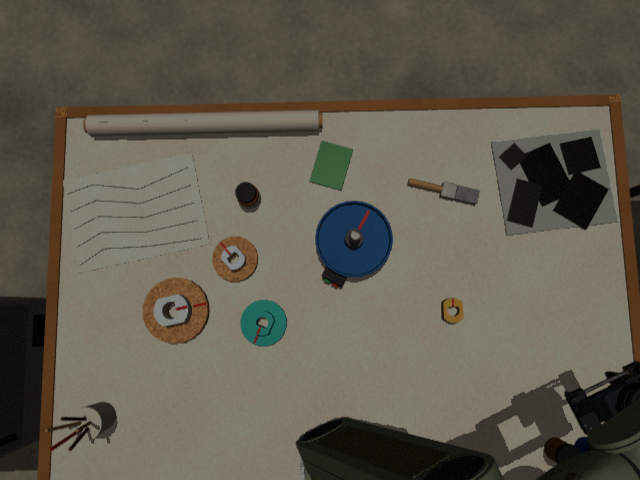

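View pics/scene0.png

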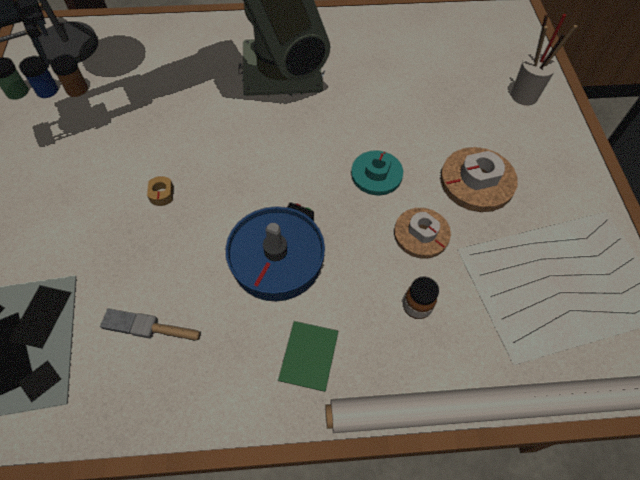

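The top view shows the small cork wheel at px (235,259), the large cork at (176,310), turquoise at (263,323), collar at (452,310), and the polisher at (354,239) with its stripe running up-right. The scene view agrees. Next I'll measure with silhouettes.

```bash
cat >> h.py <<'E'
def hull_mask(n,discs,clip=None):
    pts=[]
    for (x,y,z,r) in discs:
        a=np.linspace(0,2*np.pi,72,endpoint=False)
        pts+=[w2p(n,(x+r*np.cos(t),y+r*np.sin(t),z)) for t in a]
    m=np.zeros((480*4,640*4),np.uint8); h=cv2.convexHull(np.array(pts,np.float32))
    cv2.fillConvexPoly(m,np.round(h*4+1.5).astype(np.int32),1); return m
def cen(m,s=1):
    M=cv2.moments(m.astype(np.uint8),True);return np.array([M['m10'],M['m01']])/M['m00']/s,M['m00']/s/s
def blob(m,c):
    m=m.astype(np.uint8);k,l,st,ct=cv2.connectedComponentsWithStats(cv2.morphologyEx(m,cv2.MORPH_CLOSE,np.ones((3,3))))
    i=1+np.argmin([np.hypot(*(ct[j]-c))+ (1e3 if st[j,4]<40 else 0) for j in range(1,k)])
    b=(l==i).astype(np.uint8);cs,_=cv2.findContours(b,cv2.RETR_EXTERNAL,cv2.CHAIN_APPROX_NONE)
    return cv2.drawContours(np.zeros_like(b),cs,-1,1,-1)
def locate(n,m,discs,xy0):
    xy=np.array(xy0,float); t,a=cen(m)
    for _ in range(4):
        c,am=cen(hull_mask(n,[(xy[0],xy[1],z,r) for z,r in discs]),4)
        z=discs[-1][0]; xy=xy+(p2w(n,*t,z)-p2w(n,*c-0,z))[:2]
    return xy,a,am
def crop(im,c,r=40,s=5):
    u,v=int(c[0]),int(c[1]);return cv2.resize(im[v-r:v+r,u-r:u+r],None,fx=s,fy=s,interpolation=cv2.INTER_CUBIC)
E
cat > m.py <<'E'
from h import *
g={}
for n in("top","scene"):
    im=cv2.imread('pics/%s0.png'%n)[:,:,::-1];hsv=cv2.cvtColor(np.ascontiguousarray(im),cv2.COLOR_RGB2HSV);H,S,V=[hsv[:,:,i].astype(int) for i in range(3)]
    for l,m,d,x0 in(("pan",(H>100)&(H<125)&(S>120),[(2,100),(55,100)],(588,-35)),
                  ("collar",(H>8)&(H<30)&(S>120),[(0,32),(26,32)],(397,-277)),
                  ("wheel",((H<25)&(S>85)),[(0,60),(16,60)],(551,278))):
        b=blob(m,w2p(n,(*x0,d[-1][0])))
        print(n,l,*[np.round(q,1) for q in locate(n,b,d,x0)])
        r=(((H<6)|(H>172))&(S>140)&(V>60)); 
        c=w2p(n,(*x0,d[-1][0])); R0=45 if l=="pan" else 26
        v,u=np.nonzero(r); k=np.hypot(u-c[0],v-c[1])<R0; zz={"pan":40,"collar":26,"wheel":42}[l]
        W=np.array([p2w(n,a,bb,zz)[:2] for a,bb in zip(u[k],v[k])])
        if len(W)>3:
            w,V2=np.linalg.eigh(np.cov(W.T));d2=V2[:,1]; ctr=W.mean(0); d2=d2*np.sign(d2@(ctr-np.array(x0)))
            print('  stripe',len(W),ctr.round(1),np.degrees(np.arctan2(d2[1],d2[0])).round(1), 'from x0',np.degrees(np.arctan2(*(ctr-x0)[::-1])).round(1))
rows=[]
for n in("top","scene"):
    im=cv2.imread('pics/%s0.png'%n)
    rows.append(np.hstack([cv2.resize(crop(im,w2p(n,p),r,1),(266,266),interpolation=cv2.INTER_CUBIC) for p,r in(((588,-35,60),48),((397,-277,20),20),((551,278,20),32))]))
cv2.imwrite('pics/c1.png',np.vstack(rows))
E
python3 m.py
```

```text
top pan [588.8 -32.5] 4582.0 4835.3
  stripe 62 [638.3 -61.4] -29.9 from x0 -27.7
top collar [ 401.2 -283.7] 463.0 553.5
  stripe 10 [ 421.9 -284.8] 3.5 from x0 -17.4
top wheel [546.8 280.7] 1643.0 1678.2
  stripe 24 [571.4 300.2] 37.8 from x0 47.5
scene pan [583.4 -34.3] 7137.0 7891.1
  stripe 87 [639.3 -62. ] -28.5 from x0 -27.8Traceback (most recent call last):
  File "m.py", line 9, in <module>
    print(n,l,*[np.round(q,1) for q in locate(n,b,d,x0)])
                                       ~~~~~~^^^^^^^^^^
  File "h.py", line 30, in locate
    c,am=cen(hull_mask(n,[(xy[0],xy[1],z,r) for z,r in discs]),4)
             ~~~~~~~~~^^^^^^^^^^^^^^^^^^^^^^^^^^^^^^^^^^^^^^^^
  File "h.py", line 17, in hull_mask
    pts+=[w2p(n,(x+r*np.cos(t),y+r*np.sin(t),z)) for t in a]
          ~~~^^^^^^^^^^^^^^^^^^^^^^^^^^^^^^^^^^^
  File "h.py", line 11, in w2p
    K,o,M=cam(n);q=K@(M.T@(np.array(p,float)-o));return q[:2]/q[2]
          ~~~^^^
  File "h.py", line 5, in cam
    c=camera_info(n);K=np.array(c["intrinsics"]);o=np.array(c["origin"],float);q=np.array(c["orientation"],float)
ValueError: time passes only in moves, steps and waits
```

```bash
sed -i '1i import functools' h.py; sed -i 's/^def cam(n):/@functools.cache\ndef cam(n):/' h.py
sed -i 's/x0)))$/&/; s/"wheel",((H<25)&(S>85))/"wheel",((H<25)\&(S>70))/' m.py; python3 m.py
```

```text
top pan [588.8 -32.5] 4582.0 4835.3
  stripe 62 [638.3 -61.4] -29.9 from x0 -27.7
top collar [ 401.2 -283.7] 463.0 553.5
  stripe 10 [ 421.9 -284.8] 3.5 from x0 -17.4
top wheel [546.8 280.9] 1661.0 1678.1
  stripe 24 [571.4 300.2] 37.8 from x0 47.5
scene pan [583.4 -34.3] 7137.0 7891.1
  stripe 87 [639.3 -62. ] -28.5 from x0 -27.8
scene collar [ 399.9 -285.9] 592.0 764.6
  stripe 7 [ 422.5 -284.7] 0.4 from x0 -16.8
scene wheel [545.3 279. ] 2235.0 2346.1
  stripe 27 [581.7 296.8] 16.2 from x0 31.5
```

View pics/c1.png

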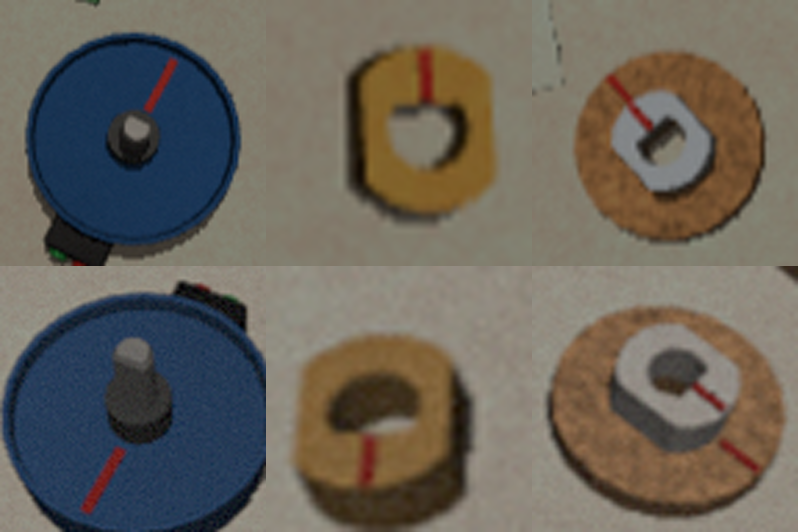

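```bash
cat > fit.py <<'E'
from h import *
from scipy.optimize import minimize
from scipy.ndimage import map_coordinates
A=np.linspace(0,2*np.pi,120,endpoint=False)
def circ(r,z): return np.c_[r*np.cos(A),r*np.sin(A),z+0*A]
def dee(r,f,z,s=1):
    p=circ(r,z);p[:,0]=np.minimum(p[:,0],f);p[:,:2]*=s;return p
def hub(r,z):
    p=circ(r,z);p[:,1]=np.clip(p[:,1],-25,25);return p
def stripe(a,b,z,w=2.0):
    t=np.linspace(a,b,20);return np.vstack([np.c_[t,0*t+w,0*t+z],np.c_[t,0*t-w,0*t+z]])
MOD={"pan":[circ(100,55),circ(24,70),dee(14,8,128,.78),stripe(35,90,40)],
"collar":[hub(32,26),dee(15.5,9.5,26),stripe(12,30,26)],
"wheel":[circ(60,16),hub(31,42),dee(15.5,9.5,42),stripe(12,29,42),stripe(36,58,16)]}
def proj(n,P):
    K,o,M=cam(n);q=((P-o)@M)@K.T;return q[:,:2]/q[:,2:]
def place(P,v,dz=0):
    c,s=np.cos(np.radians(v[2])),np.sin(np.radians(v[2]))
    return P@np.array([[c,s,0],[-s,c,0],[0,0,1]])+[v[0],v[1],dz]
def grad(im):
    g=cv2.GaussianBlur(im.astype(np.float32),(0,0),1.0)
    return np.sqrt(sum(cv2.Sobel(g,cv2.CV_32F,*d)**2 for d in((1,0),(0,1))).sum(2))
def fit(l,v0,G,dz=0,mod=None):
    def f(v):
        t=0
        for n,g in G.items():
            for P in mod or MOD[l]:
                q=proj(n,place(P,v,dz));t-=np.minimum(map_coordinates(g,[q[:,1],q[:,0]],order=1),150).mean()
        return t
    best=None
    for a in(-6,0,6):
      for dx in(-4,0,4):
        for dy in (-4,0,4):
          x0=np.array(v0,float)+[dx,dy,a]
          r=minimize(f,x0,method='Nelder-Mead',options=dict(initial_simplex=x0+np.array([[0,0,0],[4,0,0],[0,4,0],[0,0,6]])))
          if best is None or r.fun<best.fun: best=r
    return best.x,-best.fun
def overlay(n,im,l,v,dz=0,r=40,size=266):
    c=proj(n,place(np.array([[0,0,30.]]),v,dz))[0];u,w=int(c[0])-r,int(c[1])-r
    k=size/(2*r);o=cv2.resize(np.ascontiguousarray(im[w:w+2*r,u:u+2*r,::-1]),(size,size),interpolation=cv2.INTER_CUBIC)
    for P in MOD[l]:
        for q in proj(n,place(P,v,dz)): cv2.circle(o,tuple(int(round(t)) for t in (q-[u,w]+.5)*k),0,(0,255,0),-1)
    return o
E
cat > m2.py <<'E'
from fit import *
I={n:cv2.imread('pics/%s0.png'%n)[:,:,::-1] for n in("top","scene")};G={n:grad(I[n]) for n in I}
out=[[],[]]
for l,v,r in(("pan",(588,-34,-29),48),("collar",(401,-285,2),20),("wheel",(547,280,38),32)):
    for n in I: print(l,n,[np.round(t,1) for t in fit(l,v,{n:G[n]})])
    b,s=fit(l,v,G);print(l,'both',b.round(1),s.round(1))
    for i,n in enumerate(I): out[i].append(overlay(n,I[n],l,b,0,r))
cv2.imwrite('pics/c2.png',np.vstack([np.hstack(o) for o in out]))
E
python3 m2.py
```

```text
pan top [array([582.2, -32.4, -31.2]), np.float64(556.3)]
pan scene [array([588.9, -33.6, -29.4]), np.float64(544.3)]
pan both [588.3 -33.8 -29. ] 1083.5
collar top [array([ 400.4, -285. ,   -3. ]), np.float64(425.0)]
collar scene [array([ 399.5, -285.5,    3.1]), np.float64(428.1)]
collar both [ 399.9 -285.4    2.6] 844.3
wheel top [array([545.5, 279.4,  40.9]), np.float64(692.0)]
wheel scene [array([547.6, 278.9,  41.4]), np.float64(711.8)]
wheel both [545.7 279.   40.4] 1401.5
```

View pics/c2.png

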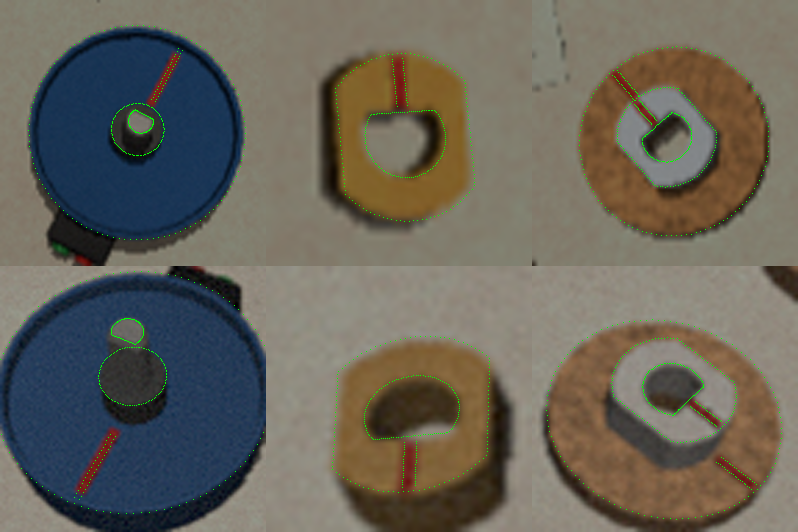

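The overlay matches both views. Pose estimates as (x, y, yaw): spindle (588, -34, -29°), collar (400, -285, 2.6°), wheel (546, 279, 40.4°). Next I go above the collar with the jaws along its y axis.

Emit:
drive_tool:
  plan:
    - [0,0,-10,60,85,-40,91]
    - [0,0,-20.8,120,170,-80,91]
    - [0,0,-20.8,171.6,241.8,-110,91]
    - [0,0,-20.8,171.6,241.8,-110,91]
    - [0,0,-20.8,171.6,241.8,-110,91]
    - [0,0,-20.8,171.6,241.8,-150,91]
    - [0,0,-20.8,171.6,241.8,-185,91]
    - [0,0,-20.8,171.6,241.8,-200,91]
    - [0,0,-20.8,171.6,241.8,-207,91]
    - [0,0,-20.8,171.6,241.8,-207,91]
  grip_force: 30

```text
time_s: 2.05
ee_pos: [400.3, -286.0, 7.1]
ee_rot: [14.5, 90.0, -72.9]
force: [-0.1, -0.6, 0.3]
gripper_width: 91.1
```

Emit:
drive_tool:
  plan:
    - [0,0,0,-0.3,0.6,-3,91]
    - [0,0,0,-0.3,0.6,-3,60]
    - [0,0,0,-0.3,0.6,-3,40]
    - [0,0,0,-0.3,0.6,-3,40]
    - [0,0,0,-0.3,0.6,-3,40]
    - [0,0,0,-0.3,0.6,-3,40]
    - [0,0,0,-0.3,0.6,5,40]
    - [0,0,0,-0.3,0.6,30,40]
    - [0,0,0,-0.3,0.6,80,40]
    - [0,0,0,-0.3,0.6,150,40]

```text
time_s: 3.3
ee_pos: [398.7, -284.4, 150.0]
ee_rot: [-129.2, 89.8, 143.4]
force: [1.2, -1.3, -4.3]
gripper_width: 50.5
```

Emit:
drive_tool:
  plan:
    - [0,0,-8,47,60,15,40]
    - [0,0,-16,95,125,15,40]
    - [0,0,-24,142,188,15,40]
    - [0,0,-31.6,180,240,15,40]
    - [0,0,-31.6,189.3,250.4,15,40]
    - [0,0,-31.6,189.3,250.4,15,40]
    - [0,0,-31.6,189.3,250.4,15,40]
    - [0,0,-31.6,189.3,250.4,15,40]

```text
time_s: 4.3
ee_pos: [586.9, -35.2, 164.8]
ee_rot: [-111.5, 89.7, 129.4]
force: [-0.4, -0.4, -3.2]
gripper_width: 50.1
```

Run:
```python
from fit import *
I={n:grab_frame(n) for n in("top","scene")}
for n in I: save(I[n],n+'1.png')
s=state();print(s['ee_pos'],s['ee_rot'],s['force'])
e=s['ee_pos']
o=[overlay(n,I[n],"collar",(e[0],e[1],-29),e[2]-4,32,400) for n in I]
cv2.imwrite('pics/c3.png',np.hstack(o))
```

```text
[587.23737865 -35.23213651 165.10176937] [-122.28151356   89.76485266  118.62672979] [-0.19841366 -0.08428747 -3.10552035]
```

View pics/c3.png

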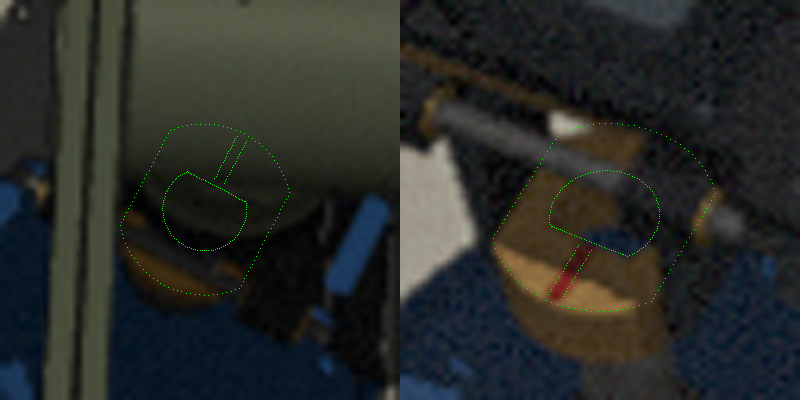

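Emit:
drive_tool:
  plan:
    - [0,0,0,0.8,1.2,-15,40]
    - [0,0,0,0.8,1.2,-28,40]
    - [0,0,0,0.8,1.2,-31,40]
    - [0,0,0,0.8,1.2,-34,40]
    - [0,0,0,0.8,1.2,-36,40]
    - [0,0,0,0.8,1.2,-38,40]
    - [0,0,0,0.8,1.2,-38,40]

```text
time_s: 5.28
ee_pos: [588.1, -34.0, 127.1]
ee_rot: [-123.2, 89.8, 117.7]
force: [-0.3, 0.2, -3.7]
gripper_width: 50.4
```

Emit:
drive_tool:
  plan:
    - [0,0,0,0,0,-2,40]
    - [0,0,0,0,0,-4,40]
    - [0,0,0,0,0,-6,40]
    - [0,0,0,0,0,-8,40]
    - [0,0,0,0,0,-10,40]
    - [0,0,0,0,0,-10,40]

```text
time_s: 6.02
ee_pos: [587.9, -34.0, 116.9]
ee_rot: [-117.6, 89.8, 123.3]
force: [-0.2, 0.9, -2.8]
gripper_width: 49.7
```

Keyed freely: the collar is about 11 mm down on the spindle with no contact force. I'll keep lowering.

Emit:
drive_tool:
  plan:
    - [0,0,0,0,0,-6,40]
    - [0,0,0,0,0,-12,40]
    - [0,0,0,0,0,-18,40]
    - [0,0,0,0,0,-24,40]
    - [0,0,0,0,0,-30,40]
    - [0,0,0,0,0,-35,40]
    - [0,0,0,0,0,-38,40]
    - [0,0,0,0,0,-40,40]
    - [0,0,0,0,0,-41,40]
    - [0,0,0,0,0,-41,40]

```text
time_s: 7.28
ee_pos: [588.0, -34.0, 76.0]
ee_rot: [-119.9, 89.8, 121.0]
force: [0.2, -1.1, -2.9]
gripper_width: 50.0
```

Emit:
drive_tool:
  plan:
    - [0,0,0,0,0,-1,40]
    - [0,0,0,0,0,-2,40]
    - [0,0,0,0,0,-3,40]
    - [0,0,0,0,0,-3,40]

```text
time_s: 7.78
ee_pos: [588.0, -34.0, 74.1]
ee_rot: [-128.0, 89.8, 112.9]
force: [-3.6, 1.0, 5.4]
gripper_width: 50.7
```

Contact at TCP z 74.1, exactly the expected home height. Opening and withdrawing.

Emit:
drive_tool:
  plan:
    - [0,0,0,0,0,0,60]
    - [0,0,0,0,0,0,80]
    - [0,0,0,0,0,0,91]
    - [0,0,0,0,0,0,91]
    - [0,0,0,0,0,0,91]
    - [0,0,0,0,0,30,91]
    - [0,0,0,0,0,80,91]
    - [0,0,0,0,0,130,91]
    - [0,0,0,0,0,130,91]

```text
time_s: 8.9
ee_pos: [590.7, -34.2, 208.8]
ee_rot: [137.1, 89.5, 18.0]
force: [-0.6, -1.3, -0.3]
gripper_width: 91.1
```

Emit:
drive_tool:
  plan:
    - [0,0,10,-6,45,0,91]
    - [0,0,20,-13,95,0,91]
    - [0,0,30,-20,145,0,91]
    - [0,0,40,-27,195,-20,91]
    - [0,0,50,-35,245,-50,91]
    - [0,0,60,-42,295,-80,91]
    - [0,0,69.5,-45,313.2,-108,91]
    - [0,0,69.5,-45,313.2,-108,91]
    - [0,0,69.5,-45,313.2,-108,91]

```text
time_s: 10.02
ee_pos: [546.0, 278.3, 101.1]
ee_rot: [134.9, 89.5, 85.2]
force: [-0.7, 0.3, -0.5]
gripper_width: 91.0
```

Run:
```python
from fit import *
I={n:grab_frame(n) for n in("top","scene")}
for n in I: save(I[n],n+'2.png')
s=state();print(s['ee_pos'],s['ee_rot'],(s['ee_rot'][2]-s['ee_rot'][0])%360)
G={n:grad(I[n]) for n in I}
for n in I: print(n,fit("collar",(588,-34,-29),{n:G[n]},70))
o=[overlay(n,I[n],"collar",(588,-34,-29),70,40,400) for n in I]
cv2.imwrite('pics/c4.png',np.hstack(o))
```

```text
[546.63709721 278.1940356  102.1020168 ] [125.31552618  89.43713709  75.56928913] 310.2537629464068
top (array([587.99598405, -32.07493407, -20.81348753]), np.float64(426.7056884765625))
scene (array([590.53688542, -34.17091372, -30.9365706 ]), np.float64(433.83673095703125))
```

View pics/c4.png

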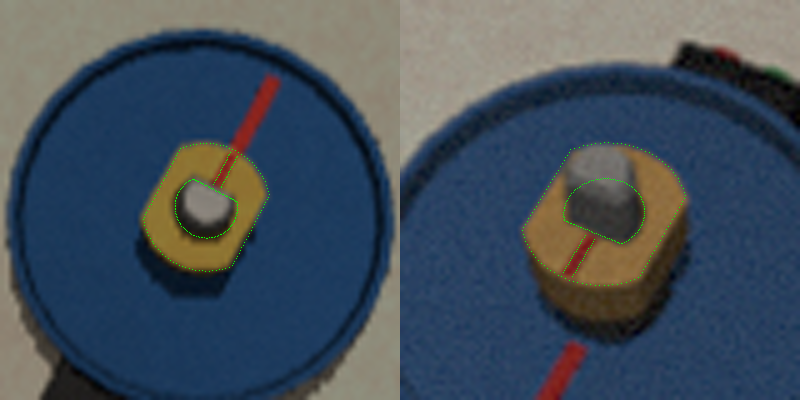

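The collar matches the model at its seat: flush and aligned in both views (top px ≈(204,207), scene (606,210) in the crop). Now the wheel.

Emit:
drive_tool:
  plan:
    - [0,0,0,-1,0.8,-30,91]
    - [0,0,0,-1,0.8,-60,91]
    - [0,0,0,-1,0.8,-75,91]
    - [0,0,0,-1,0.8,-81,91]
    - [0,0,0,-1,0.8,-81,91]
    - [0,0,0,-1,0.8,-81,60]
    - [0,0,0,-1,0.8,-81,40]
    - [0,0,0,-1,0.8,-81,40]
    - [0,0,0,-1,0.8,-81,40]
    - [0,0,0,-1,0.8,-81,40]
  grip_force: 35

```text
time_s: 11.38
ee_pos: [545.9, 278.8, 21.2]
ee_rot: [121.6, 89.4, 71.9]
force: [-0.0, -0.7, 0.7]
gripper_width: 49.6
```

Run:
```python
from h import *
s=state();M=R.from_euler('xyz',s['ee_rot'],degrees=True).as_matrix()
print(s['ee_pos'],s['force'],s['gripper_width'],M.round(4), (s['ee_rot'][2]-s['ee_rot'][0])%360)
print('level rotvec',np.degrees(np.cross(M[:,0],[0,0,-1])))
```

```text
[545.86857917 278.83290137  21.21642048] [-0.02477266 -0.67672965  0.68814229] 49.64079132843027 [[ 0.003   0.763   0.6464]
 [ 0.0092  0.6464 -0.7629]
 [-1.      0.0082 -0.0051]] 310.2731662745007
level rotvec [-0.52509803  0.17173553  0.        ]
```

Emit:
drive_tool:
  plan:
    - [0,0,0,0,0,8,40]
    - [0,0,0,0,0,30,40]
    - [0,0,0,0,0,70,40]
    - [0,0,0,0,0,110,40]
    - [0,0,0,0,0,145,40]
    - [0,0,0,0,0,155,40]
    - [0,0,0,0,0,155,40]

```text
time_s: 12.25
ee_pos: [545.4, 278.7, 175.7]
ee_rot: [125.6, 89.5, 75.9]
force: [-0.6, -0.1, -5.4]
gripper_width: 49.6
```

Emit:
drive_tool:
  plan:
    - [0,0,-8,4,-30,0,40]
    - [0,0,-16,9,-70,0,40]
    - [0,0,-24,14,-110,0,40]
    - [0,0,-32,19,-150,0,40]
    - [0,0,-40,24,-190,0,40]
    - [0,0,-48,29,-230,0,40]
    - [0,0,-56,34,-265,0,40]
    - [0,0,-64,39,-295,0,40]
    - [0,0,-69.4,42,-312.8,0,40]
    - [0,0,-69.4,42,-312.8,0,40]

```text
time_s: 13.5
ee_pos: [586.3, -35.1, 173.3]
ee_rot: [137.1, 89.7, 17.9]
force: [-0.6, 0.7, -3.9]
gripper_width: 49.9
```

Run:
```python
from fit import *
I={n:grab_frame(n) for n in("top","scene")}
for n in I: save(I[n],n+'3.png')
s=state();e=s['ee_pos'];print(e,s['ee_rot'],s['force'],s['gripper_width'],(s['ee_rot'][2]-s['ee_rot'][0])%360)
o=[overlay(n,I[n],"wheel",(e[0],e[1],-29),e[2]-21.2,42,400) for n in I]
cv2.imwrite('pics/c5.png',np.hstack(o))
```

```text
[586.44207552 -33.59335209 174.0822522 ] [138.65669634  89.64979483  19.58363905] [ 0.69443277  0.3565366  -4.60339637] 50.080096936740105 240.92694270975795
```

View pics/c5.png

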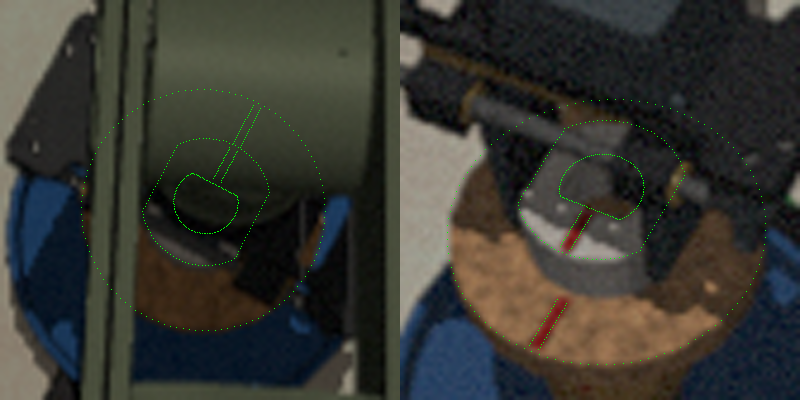

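The held wheel matches the model well (hub stripe at ≈(577,232), disc stripe ≈(550,322) in the scene crop). Now I lower it onto the spindle.

Emit:
drive_tool:
  plan:
    - [0,0,0,1.5,-0.4,-10,40]
    - [0,0,0,1.5,-0.4,-20,40]
    - [0,0,0,1.5,-0.4,-23,40]
    - [0,0,0,1.5,-0.4,-25,40]
    - [0,0,0,1.5,-0.4,-27,40]
    - [0,0,0,1.5,-0.4,-29,40]
    - [0,0,0,1.5,-0.4,-29,40]

```text
time_s: 14.48
ee_pos: [587.9, -34.0, 145.1]
ee_rot: [139.4, 89.7, 20.3]
force: [-0.9, -0.3, -4.9]
gripper_width: 50.1
```

Emit:
drive_tool:
  plan:
    - [0,0,0,0,0,-2,40]
    - [0,0,0,0,0,-4,40]
    - [0,0,0,0,0,-6,40]
    - [0,0,0,0,0,-6,40]

```text
time_s: 14.98
ee_pos: [587.7, -34.0, 138.8]
ee_rot: [141.9, 89.7, 22.8]
force: [1.3, -0.2, -3.9]
gripper_width: 50.4
```

Emit:
drive_tool:
  plan:
    - [0,0,0,0.2,0,-4,40]
    - [0,0,0,0.2,0,-8,40]
    - [0,0,0,0.2,0,-12,40]
    - [0,0,0,0.2,0,-16,40]
    - [0,0,0,0.2,0,-19,40]
    - [0,0,0,0.2,0,-19.5,40]
    - [0,0,0,0.2,0,-19.5,40]

```text
time_s: 15.85
ee_pos: [588.0, -34.0, 119.3]
ee_rot: [140.6, 89.7, 21.5]
force: [0.5, 0.3, -3.8]
gripper_width: 50.0
```

Emit:
drive_tool:
  plan:
    - [0,0,0,0,0,-1,40]
    - [0,0,0,0,0,-2,40]
    - [0,0,0,0,0,-2.8,40]
    - [0,0,0,0,0,-2.8,40]

```text
time_s: 16.35
ee_pos: [588.1, -34.0, 117.2]
ee_rot: [137.4, 89.6, 18.3]
force: [-1.3, -0.1, 1.3]
gripper_width: 50.1
```

Contact at the expected 117.2. Releasing and withdrawing.

Emit:
drive_tool:
  plan:
    - [0,0,0,0,0,0,60]
    - [0,0,0,0,0,0,80]
    - [0,0,0,0,0,0,91]
    - [0,0,0,0,0,0,91]
    - [0,0,0,0,0,0,91]
    - [0,0,0,0,0,20,91]
    - [0,0,0,0,0,60,91]
    - [0,0,0,0,0,110,91]
    - [0,0,0,0,0,130,91]
    - [0,0,0,0,0,130,91]

```text
time_s: 17.6
ee_pos: [589.0, -34.1, 249.0]
ee_rot: [128.2, 89.4, 9.1]
force: [1.1, -0.5, -0.6]
gripper_width: 91.1
```

Emit:
drive_tool:
  plan:
    - [0,0,0,-30,-50,0,91]
    - [0,0,0,-60,-100,0,91]
    - [0,0,0,-90,-150,0,91]
    - [0,0,0,-120,-200,0,91]
    - [0,0,0,-150,-250,0,91]
    - [0,0,0,-150,-250,0,91]
    - [0,0,0,-150,-250,0,91]

```text
time_s: 18.48
ee_pos: [438.6, -283.6, 247.7]
ee_rot: [142.2, 89.5, 23.1]
force: [0.1, 0.7, -0.1]
gripper_width: 91.1
```

Run:
```python
from fit import *
I={n:grab_frame(n) for n in("top","scene")}
for n in I: save(I[n],n+'4.png')
s=state();print(s['ee_pos'],s['force'],s['gripper_width'])
G={n:grad(I[n]) for n in I}; print(fit("wheel",(588,-34,-29),G,96))
for l,z in(("jar_mid",40),("brush_grip",5),("pane",0)):
    r=place_of("scene",l)[0];print(l,p2w("scene",r["location"][0]*640,r["location"][1]*480,z).round())
cv2.imwrite('pics/c6.png',np.hstack([overlay(n,I[n],"wheel",(588,-34,-29),96,45,400) for n in I]))
```

```text
[ 439.37024262 -282.93562957  248.25175659] [ 0.47085331 -0.45078    -0.87307115] 90.83855228028482
(array([588.00856022, -33.35737341, -28.42928245]), np.float64(1443.200927734375))
jar_mid [718. 245.  40.]
brush_grip [ 722. -244.    5.]
pane [796.  21.   0.]
```

View pics/c6.png

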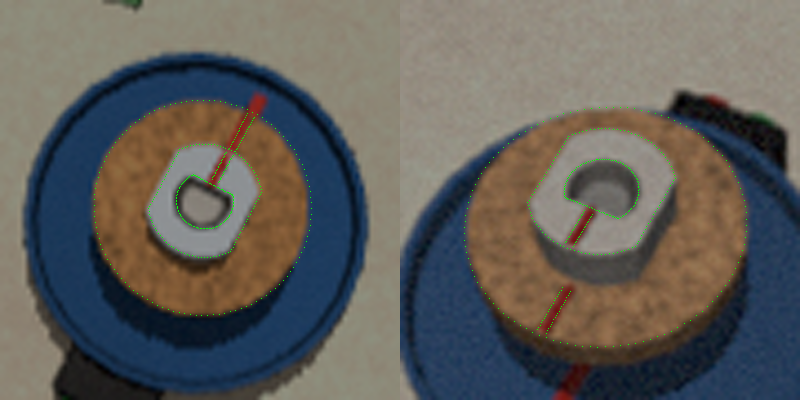

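The wheel sits home, hub up and matching the model in both views. Bystander positions differ from the start only by network noise. Handing in.

```bash
python3 -c "
from workcell import env
print(env.job_done())"
```

```text
the job is handed in; nothing more can be done
None
```

The brass collar and then the cork wheel, hub up, are fitted on the spindle. Both were lowered under grip until contact and released. I handed the job in at about 19 s of the 67 s allowed; no verdict was reported.

- **Collar:** it touched down at TCP height 74.1 mm, where about 74 mm was expected. Model overlays in both cameras showed it flush and aligned. The single-camera fits scattered: yaw -21° in the top view and -31° in the scene view, against the stripe's -29°. I put that down to fit noise because the overlays matched.
- **Wheel:** it touched down at 117.2 mm, exactly as expected. The final fit from both cameras gave (588.0, -33.4), yaw -28.4°, against the spindle at (588, -34), -29°.
- **Bystanders:** the jar and brush readings moved by about 9 mm and the pane by about 1 mm between the first and last looks. I did not touch any of them, and this is within the detector's scatter and the 30 mm limit.
- **Arm:** it was clear of everything when I handed in, gripper open at z = 248 mm.

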